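Lock the test-port box with its latch rod

ROBOT

A 6-joint arm with a two-finger parallel gripper is mounted at the origin on the work surface. World frame = base frame: x ahead of the robot, y to its left, z up, the work surface at z = 0. Lengths are in m, angles in degrees, forces in N, time in s.
With the tool pointing down it reaches from about 0.4 to 0.825 m from the base axis. Payload 7 kg.
Tool frame: the origin (TCP) lies on the front face of the gripper's body, between the roots of the fingers; the fingertips stand 66 mm ahead of it and the grasp point (between the pads) lies 47 mm ahead of it (nose_length is the distance from the TCP to the fingertips, in m); y points along the fingers, z is the direction in which the jaws open and shut, and the axes are right-handed (so a half turn about y gives the same grasp; the last joint's range is limited). The gripper opens to 88 mm and grips with 3 to 60 N. Pads are 19 mm wide; open, the fingers measure 130 mm over their backs; the gripper's body (78 mm by 193 mm) begins 47 mm behind the grasp point.
Start: joints at [-48.123, 20.546, 0.682, 0, -70.136, -16.507], TCP at [0.289, -0.61, 0.292] pointing down, gripper open.
Joint ranges: [-176.03, 176.03], [-82.01, 121.73], [-58.28, 71.71], [-173.87, 95.51], [-174.79, -0.11], [-173.66, 173.66]. Speed limits (degrees/s): [136.94, 136.94, 172.46, 180, 180, 180].

INTERFACE

Orientations are given as [roll, pitch, yaw] about the fixed x, y, z axes, in that order (R = Rz(yaw) Ry(pitch) Rx(roll)).
In Python, from plant import get_state, capture, close_job, nose_length gives the robot as it stands.
- The arm moves only by the tool apply_moves, never from a script. Its argument "rows" is a list of rows, each a list of 2 entries, a list of its own where there are three numbers: the shift along the tool's x, y, z in m, then the turn about the tool's y in degrees. In form: [[[tx, ty, tz], yaw], ...]. A call has 1 to 20 rows; each row is the pose to reach, as a shift and turn from the pose commanded when the call began, along the tool's axes at that moment; what a row does not reach only later rows make up. A row lasts 1/8 s, in which the tool goes at most 62.5 mm and 10.7 degrees, less where a joint would pass 70% of its speed; a pose out of reach is approached as far as the arm can. A call with a gripper value outside its range is refused whole. "gripper" is the opening, from 0 (shut) to 1 (fully open), set as the call begins (left out, the last holds). The fingers move at their own pace and stop on an object; "grip_force" is the grip in N (left out, the last holds). Time passes only in rows, so rows that repeat a pose let the fingers close. It gives the time, the measured TCP pose, the force and the opening at its end, in the units of the state.
- get_state(): the state, without advancing time (a new reading comes with each control period).
- capture(name): name is "scene" or "top"; returns a dict with "pixels" (420x560x3 uint8, blue, green, red), "z_map" (420x560 float32, m along the optical axis (not along the pixel's ray), 0 where there is no reading), "intrinsics" (3x3 intrinsics, pixels), "rvec" (rotation vector, rad) and "tvec" (3), from world to camera coordinates, as OpenCV has them. Camera axes: x right, y down, z forward; pixel columns grow to the right and rows downward; lengths in m; the calibration is good to about 2 mm. A picture is of the moment at which its call begins.
- close_job(): hands the job in, once; it reports no verdict.
The state is a dict: "time_s": time; "joints": joint angles; "qd": joint speeds; "joint_torque": joint torques, N m; "tcp_pos": TCP position; "eef_rot": TCP orientation; "contact_force": force on the tool from outside, world axes, zero at the start; "moment": the same for the moment, N m; "gripper_width": finger opening in m.
Only numpy, scipy, OpenCV 4.12 (cv2) and the standard library are available. Lean on these libraries where they do the work, as an engineer would, in place of code of your own. Each camera call takes 0.05 s, during which the arm holds its last target.

TASK

Shut the lid of the small pine test-port box, then lock it: slide the brass latch rod nose first through the near eye of the keeper, the eye hanging from the lid and the far eye of the keeper, until its collar is fully home against the keeper, and let go. The keeper is screwed on through slots, so feel for its eye and never force the rod; leave the loose things on the counter where they are.

Things in the scene. Friction and masses are not known exactly. Their poses are not given: they have to be found in the camera images.
- box: Pine box fixed to the iron counter, 110 (x) x 120 (y) x 78 mm high plus a 3 mm rubber gasket on its rim. Origin: centre of its underside, z up. Its x axis points from the lid's hinge to the latch side, roughly away from the robot; its y axis is the way in which the rod is pushed in. Limit for the rod on box, lid or keeper: 30 N; touch slowly, a hard touch at over 20 mm/s can pass it.
- keeper_near (a point): Where the near eye's outer mouth would lie if the keeper were pushed right in: x 72, y -68, z 58 mm in the box frame (the point is fixed to the box). The keeper is a brass U bracket on the box's latch side: two upright cheeks 8 mm thick, 36 mm high (z 40 to 76), ending 22 mm beyond their eyes in x, each with one round 12 mm through hole. The rod goes in here, pushed along box y.
- keeper_far (a point): The far eye's outer mouth in the same sense: x 72, y 68, z 58 mm in the box frame; the far cheek fills y 60 to 68. Both eyes lie on one line along box y, true in height; but the keeper is screwed on tight through long slots along box x, so its line truly lies 4 to 26 mm further out (x 76 to 98), both eyes alike. This is not measured: find it by looking or by feel.
- lid (a joint): Angle of the pine lid about its hinge, rad, growing as it opens (up to 1.3); 0.6 to 1.1 at the start, 0 is shut flat on the box's gasket. A stiff hinge holds the lid where it is left (about 1 to 3 N at its free edge moves it); pushed shut, it stays shut.
- lid_hinge (a point): Point on the hinge line (along box y), at the middle of the lid's back edge and the height of its underside: x -55, y 0, z 81 mm in the box frame. The lid is a pine board 114 (away from the hinge) x 124 x 12 mm; a 30 mm wide, 3 mm thick brass strap lies along the middle of its outer half and turns down over the free edge to a sprung hasp plate with the eye.
- lid_eye (a point): Centre of the lid's eye: an oblong hole, 36 mm along box x by 12 mm high, in a 6 mm thick brass plate midway between the cheeks. The hasp is sprung: lid shut, the eye waits 2 mm too high (x 87, y 0, z 60 mm in the box frame) and the rod's tapered nose must wedge it down 1 to 2 mm, against 1.5 N plus 1 N per mm.
- rod: Brass latch rod, 0.21 kg. Origin on its axis at the nose-side face of the collar; x runs along the shaft to the nose. Round 10 mm shaft, 158 mm long, its last 16 mm tapering. Behind the origin a 20 mm round collar 5 mm thick, then a square grip 16 x 16 x 46 mm, centred 28 mm behind the origin. Mass centre 22 mm ahead. Home: collar on the near cheek, nose 22 mm out of the far one.
- rod_tip (a point): Tip of the rod's nose, on its axis; the nose is 6 mm wide there. At the start the rod lies level, nose pointing roughly to +y (robot's left).
- rest: Wooden rest fixed to the counter, 120 (x, along the rod) x 44 x 34 mm high, with a groove 13 mm wide and 10 mm deep along its top in which the shaft lies, axis 29 mm above the counter; collar and grip stand free beyond its end. Origin: centre of its underside.
- regulator: Bystander: faded red gas regulator, standing, 76 mm wide, 98 mm high. Origin: centre of its underside.
- gauge: Bystander: round steel pressure gauge lying on its back, 64 mm wide, 32 mm high. Origin: centre of its underside.
- pipe: Bystander: copper pipe stub, 22 mm, standing on its brass nut, 75 mm high. Origin: centre of its underside.
- knob: Bystander: black bakelite knob, 50 mm wide, 28 mm high. Origin: centre of its underside.
Not all that is in view belongs to the job. Of the things like the rod, leave any that is black; of the rest the larger one is meant.

How it is judged:
By the outcome, as a careful person would: the job done as asked, in the order asked, and still so for the second after the job is handed in, with the robot touching nothing.
It also fails if it takes over 72 s, if anything falls off the work surface, if the arm or the gripper's body presses on something with over 40 N, if the wrist force passes 120 N, or if a joint passes its speed limit or range.

## Working session

There is one attempt and no reset: what is moved stays moved. The work goes in short steps, Python scripts to look and compute and a tool call to move; the robot and the scene stay as the last step left them, time stands still between calls to the robot, and variables do not carry over. Pictures are saved under pics/ and viewed, and the job is handed in when it is done.

Besides the shell and the picture viewer there is one more tool, called after "Emit:" in YAML: its name, and indented under it one key for each argument. apply_moves: Moves the arm, as the interface text tells. Its arguments: {"type":"object","properties":{"rows":{"type":"array"},"gripper":{"type":"number"},"grip_force":{"type":"number"}},"required":["rows"]}

```bash
ls; mkdir -p pics
cat > h.py <<'E'
import numpy as np, cv2, pickle
from plant import get_state, capture, close_job, nose_length
def cap(n,tag):
    c=capture(n); cv2.imwrite(f'pics/{tag}.png',c['pixels']); pickle.dump(c,open(f'{tag}.pkl','wb')); return c
def ld(tag): return pickle.load(open(f'{tag}.pkl','rb'))
def cam(c):
    K=np.array(c['intrinsics']);R=cv2.Rodrigues(np.array(c['rvec'],float))[0];t=np.array(c['tvec'],float).ravel();return K,R,t
def pts(c):
    K,R,t=cam(c);z=c['z_map'];v,u=np.mgrid[:z.shape[0],:z.shape[1]]
    P=np.stack([(u-K[0,2])/K[0,0]*z,(v-K[1,2])/K[1,1]*z,z],-1)
    W=(P-t)@R; W[z==0]=np.nan; return W
def proj(c,X):
    K,R,t=cam(c);p=(np.atleast_2d(X)@R.T+t)@K.T;return p[:,:2]/p[:,2:]
def plane(c,uv,h):
    K,R,t=cam(c);d=np.array([(uv[0]-K[0,2])/K[0,0],(uv[1]-K[1,2])/K[1,1],1])@R;o=-t@R
    return o+d*(h-o[2])/d[2]
E
python3 - <<'E'
from h import *
for n in('scene','top'):
    c=cap(n,n+'0');K,R,t=cam(c);print(n,K.tolist(),(-t@R).round(3),R.round(3).tolist())
s=get_state();print(s,nose_length)
E
```

```text
pics
scene [[416.3618964981982, 0.0, 274.64692892876127], [0.0, 416.3618964981982, 205.87154661643828], [0.0, 0.0, 1.0]] [ 0.977 -0.539  0.878] [[0.744, 0.668, 0.015], [0.521, -0.566, -0.638], [-0.418, 0.483, -0.77]]
top [[406.9008759195842, 0.0, 274.27603024838874], [0.0, 406.9008759195842, 207.8475390162317], [0.0, 0.0, 1.0]] [ 0.413 -0.065  1.043] [[0.003, -0.999, -0.032], [-0.994, 0.0, -0.109], [0.109, 0.032, -0.993]]
{'time_s': 0.1, 'joints': array([-4.81222536e+01,  2.05873448e+01,  6.39696258e-01, -1.71115935e-02,
       -7.01351153e+01, -1.65068204e+01]), 'qd': array([-0.00324153, -0.0554207 ,  0.10014347,  0.09184197,  0.07480529,
       -0.02573724]), 'joint_torque': array([-3.03513603e-03, -5.84163415e+01,  2.93753350e+01,  7.01548934e+00,
        1.01879545e-02, -4.48532705e-05]), 'tcp_pos': array([ 0.28906304, -0.60960852,  0.29132322]), 'eef_rot': array([-8.99160762e+01,  8.09382776e-03,  2.53651058e+01]), 'contact_force': array([ 0.36018539, -0.49352919, -0.16438376]), 'moment': array([ 0.01521215, -0.04703694, -0.00455651]), 'gripper_width': 0.08762831151717085} 0.0656
```

View pics/scene0.png

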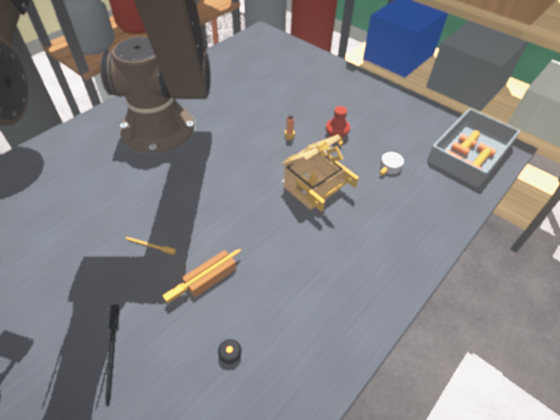

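View pics/top0.png

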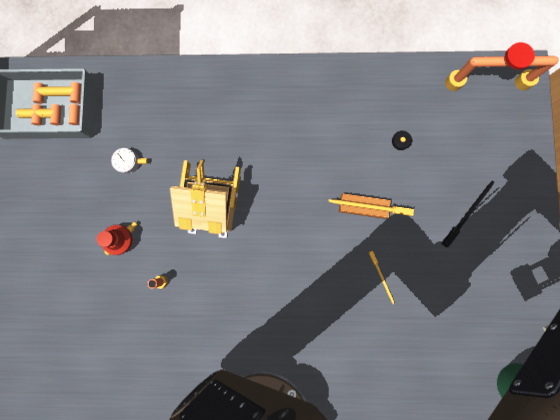

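The box stands near (203,200) in the top view with the lid partly open. The brass rod lies on its rest at about (370,205), with the black and thin decoys at (470,212) and (382,277). I'll zoom in and measure.

Run:
```python
from h import *
a=ld('top0');b=ld('scene0')
def crop(c,x0,x1,y0,y1,s): return cv2.resize(c['pixels'][y0:y1,x0:x1],None,fx=s,fy=s,interpolation=cv2.INTER_CUBIC)
cv2.imwrite('pics/a1.png',crop(a,150,260,145,245,6))
cv2.imwrite('pics/a2.png',crop(a,320,425,180,225,7))
cv2.imwrite('pics/a3.png',crop(b,270,370,125,215,6))
cv2.imwrite('pics/a4.png',crop(b,155,255,240,310,7))
W=pts(a)
for uv in [(400,140),(300,300)]: print(uv,W[uv[1],uv[0]])
W=pts(b)
for uv in [(300,300),(100,220)]: print(uv,W[uv[1],uv[0]])
```

```text
(400, 140) [ 0.69805545 -0.35046372  0.02667156]
(300, 300) [ 2.95045382e-01 -9.65835192e-02  1.82702954e-04]
(300, 300) [ 7.31973709e-01 -1.58691909e-01  2.88941268e-04]
(100, 220) [ 0.19364918 -0.33735486  0.00127086]
```

View pics/a1.png

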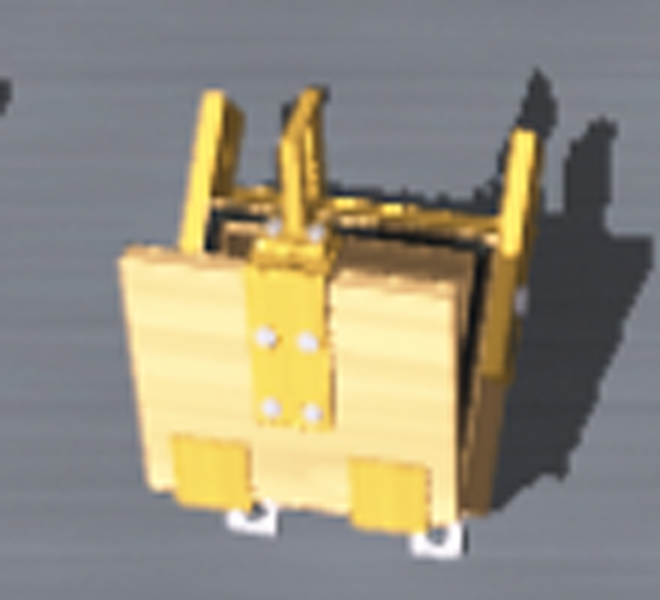

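View pics/a2.png

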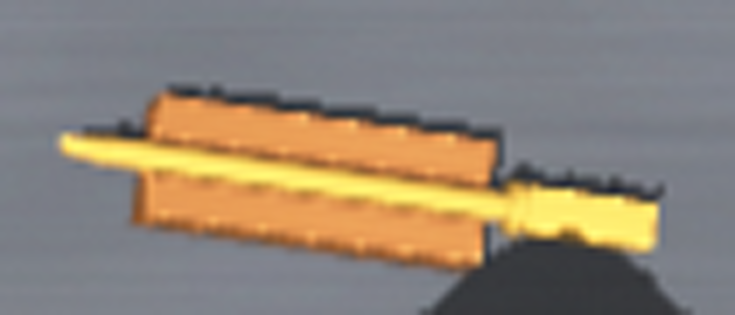

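View pics/a3.png

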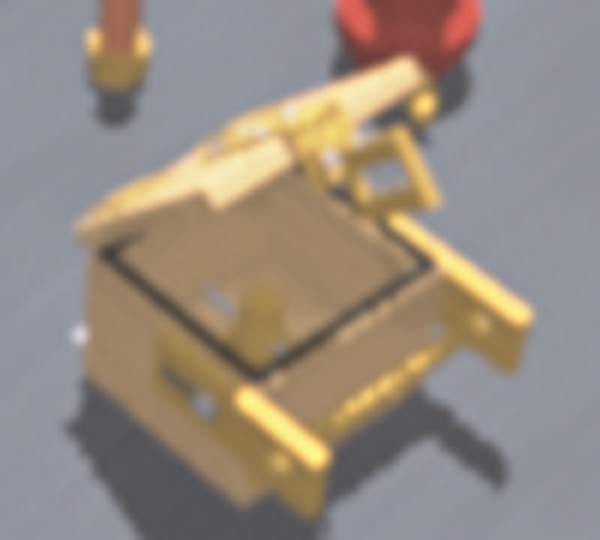

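View pics/a4.png

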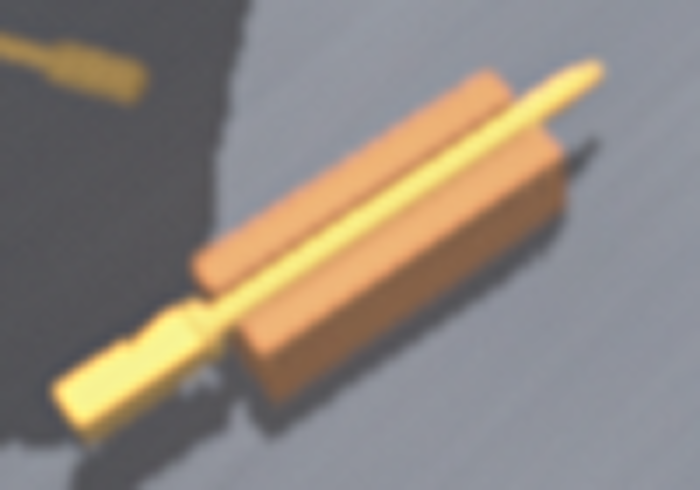

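Run:
```python
from h import *
img=np.zeros((600,800,3),np.uint8)+255
# world box area
S=2500
for tag,mk in(('top0',0),('scene0',1)):
    c=ld(tag);W=pts(c);hsv=cv2.cvtColor(c['pixels'],cv2.COLOR_BGR2HSV)
    m=(W[...,0]>.45)&(W[...,0]<.72)&(W[...,1]>0.02)&(W[...,1]<.3)&(W[...,2]>.02)&(W[...,2]<.25)
    print(tag,m.sum(), W[m].min(0),W[m].max(0))
    for p,col in zip(W[m],c['pixels'][m]):
        x=int(700-(p[1]-0)*S); y=int(590-(p[0]-.47)*S)
        if 0<=x<800 and 0<=y<600:
            h=p[2]
            colr=(0,0,255) if .072<h<.0785 else (0,200,0) if .0785<=h<.085 else (200,200,200) if h<.072 else (255,150,0)
            (cv2.circle(img,(x,y),2,colr,-1) if mk else cv2.rectangle(img,(x-2,y-2),(x+2,y+2),colr,1))
cv2.imwrite('pics/cloud.png',img)
```

```text
top0 3418 [0.45871666 0.05301781 0.02001183] [0.63763571 0.20100491 0.19925406]
scene0 2847 [0.46083295 0.05415403 0.0200168 ] [0.63848877 0.1995056  0.19992746]
```

View pics/cloud.png

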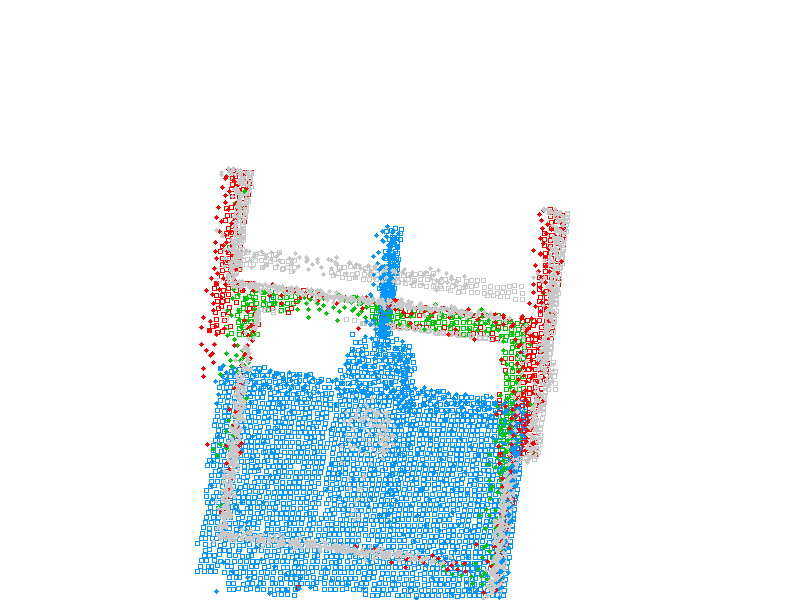

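```bash
cat > box.py <<'E'
from h import *
def hist(v,lo,hi,st):
    h,e=np.histogram(v,np.arange(lo,hi,st)); return [(round(a*1000,1),int(n)) for a,n in zip(e,h) if n]
if __name__=='__main__':
    A=[];T=[]
    for i,tag in enumerate(('top0','scene0')):
        W=pts(ld(tag));m=(W[...,0]>.45)&(W[...,0]<.72)&(W[...,1]>0.02)&(W[...,1]<.3)&(W[...,2]>.005)&(W[...,2]<.25)
        A.append(W[m]);T.append(np.full(m.sum(),i))
    A=np.vstack(A);T=np.hstack(T)
    # near outer walls yaw: maximise sharpness of front/near faces histogram for scene view
    L=A[(A[:,2]<.075)&(A[:,2]>.01)]
    best=[]
    for yw in np.arange(-14,0,.25):
        a=np.radians(yw);ex=np.array([np.cos(a),np.sin(a)]);ey=np.array([-np.sin(a),np.cos(a)])
        q=lambda e:(np.histogram(L[:,:2]@e,np.arange(-1,1,.0015))[0].astype(float)**2).sum()
        best.append((q(ex)+q(ey),yw))
    best.sort();print(best[-5:])
    yw=best[-1][1];a=np.radians(yw);R=np.array([[np.cos(a),-np.sin(a)],[np.sin(a),np.cos(a)]])
    B=A.copy();B[:,:2]=A[:,:2]@R
    for i in(0,1):
        q=B[T==i];s=q[(q[:,2]>.01)&(q[:,2]<.078)]
        print(i,'y',hist(s[:,1],.0,.4,.002));print('x',hist(s[:,0],.4,.7,.002))
    np.save('B.npy',np.c_[B,T])
E
python3 box.py
```

```text
[(np.float64(267238.0), np.float64(-8.0)), (np.float64(267950.0), np.float64(-7.75)), (np.float64(271418.0), np.float64(-7.25)), (np.float64(272348.0), np.float64(-7.0)), (np.float64(277036.0), np.float64(-7.5))]
0 y [(np.float64(128.0), 3), (np.float64(130.0), 4), (np.float64(132.0), 97), (np.float64(134.0), 36), (np.float64(136.0), 27), (np.float64(138.0), 37), (np.float64(140.0), 123), (np.float64(142.0), 18), (np.float64(144.0), 1), (np.float64(146.0), 5), (np.float64(148.0), 1), (np.float64(150.0), 7), (np.float64(152.0), 4), (np.float64(154.0), 5), (np.float64(156.0), 5), (np.float64(158.0), 5), (np.float64(160.0), 6), (np.float64(162.0), 9), (np.float64(164.0), 8), (np.float64(166.0), 6), (np.float64(168.0), 2), (np.float64(170.0), 8), (np.float64(172.0), 6), (np.float64(174.0), 5), (np.float64(176.0), 8), (np.float64(178.0), 9), (np.float64(180.0), 3), (np.float64(182.0), 8), (np.float64(184.0), 6), (np.float64(186.0), 4), (np.float64(188.0), 7), (np.float64(190.0), 5), (np.float64(192.0), 9), (np.float64(194.0), 6), (np.float64(196.0), 8), (np.float64(198.0), 6), (np.float64
[... 5780 characters left out ...]
 (np.float64(554.0), 12), (np.float64(556.0), 16), (np.float64(558.0), 7), (np.float64(560.0), 48), (np.float64(562.0), 218), (np.float64(564.0), 87), (np.float64(566.0), 13), (np.float64(568.0), 14), (np.float64(570.0), 22), (np.float64(572.0), 34), (np.float64(574.0), 49), (np.float64(576.0), 64), (np.float64(578.0), 21), (np.float64(580.0), 16), (np.float64(582.0), 17), (np.float64(584.0), 10), (np.float64(586.0), 15), (np.float64(588.0), 12), (np.float64(590.0), 13), (np.float64(592.0), 17), (np.float64(594.0), 15), (np.float64(596.0), 13), (np.float64(598.0), 14), (np.float64(600.0), 14), (np.float64(602.0), 13), (np.float64(604.0), 15), (np.float64(606.0), 26), (np.float64(608.0), 18)]
```

Run:
```python
from h import *
D=np.load('B.npy');B=D[:,:3];T=D[:,3]
md=lambda v:(round(float(np.median(v)),4),round(float(np.std(v)),4),len(v))
for i in(0,1):
    q=B[T==i]
    print(['top','scene'][i])
    near=q[(q[:,0]>.58)&(q[:,1]>.125)&(q[:,1]<.15)&(q[:,2]>.035)]
    far=q[(q[:,0]>.58)&(q[:,1]>.255)&(q[:,1]<.28)&(q[:,2]>.035)]
    for n,s in(('near',near),('far',far)):
        tp=s[s[:,2]>.0735]
        print(n,'xmax pct',np.percentile(s[:,0],[90,97,99,100]).round(4),'top z',md(tp[:,2]),'y pct',np.percentile(tp[:,1],[3,50,97]).round(4),'all y',np.percentile(s[:,1],[2,50,98]).round(4))
    fr=q[(abs(q[:,0]-.563)<.004)&(q[:,1]>.15)&(q[:,1]<.25)&(q[:,2]>.01)&(q[:,2]<.06)]
    if len(fr)>20: print('front',md(fr[:,0]),np.polyfit(fr[:,1],fr[:,0],1))
    nw=q[(abs(q[:,1]-.143)<.004)&(q[:,0]<.56)&(q[:,0]>.46)&(q[:,2]>.01)&(q[:,2]<.07)]
    if len(nw)>20: print('nearwall',md(nw[:,1]),np.polyfit(nw[:,0],nw[:,1],1))
    l=q[(q[:,2]>.09)&(q[:,0]<.53)&((abs(q[:,1]-.2015)>.03))]
    P=np.linalg.lstsq(np.c_[l[:,0],l[:,1],np.ones(len(l))],l[:,2],rcond=None)[0]
    r=l[:,2]-P[0]*l[:,0]-P[1]*l[:,1]-P[2];k=abs(r)<.006
    P=np.linalg.lstsq(np.c_[l[k,0],l[k,1],np.ones(k.sum())],l[k,2],rcond=None)[0]
    print('lid',P,'angle',np.arctan(P[0]),k.sum(),len(l),'x range',np.percentile(l[k,0],[1,99]),'z',np.percentile(l[k,2],[1,99]))
# rod
for tag in('top0','scene0'):
    c=ld(tag);W=pts(c);hsv=cv2.cvtColor(c['pixels'],cv2.COLOR_BGR2HSV)
    m=(W[...,0]>.45)&(W[...,0]<.65)&(W[...,1]>-.45)&(W[...,1]<-.15)&(W[...,2]>.012)&(hsv[...,0]>20)&(hsv[...,0]<32)&(hsv[...,1]>110)
    w=W[m];mu=np.median(w[:,:2],0);u,s,v=np.linalg.svd(w[:,:2]-w[:,:2].mean(0),full_matrices=False)
    d=v[0]*np.sign(v[0,1]);sp=(w[:,:2]-w[:,:2].mean(0))@d;la=(w[:,:2]-w[:,:2].mean(0))@np.array([-d[1],d[0]])
    print(tag,len(w),'mean',w.mean(0).round(4),'ang',np.degrees(np.arctan2(d[1],d[0])),'s',np.percentile(sp,[0,1,99,100]).round(4))
    for a in np.arange(-.12,.13,.02):
        k=(sp>a)&(sp<a+.02)
        if k.sum()>3: print(round(a+.01,3),'lat',np.percentile(la[k],[3,50,97]).round(4),'z',np.percentile(w[k,2],[50,95]).round(4),k.sum())
    print('tip',w.mean(0)[:2]+d*sp.max(),'tail',w.mean(0)[:2]+d*sp.min())
```

```text
top
near xmax pct [0.606  0.608  0.6086 0.609 ] top z (0.0758, 0.0013, 33) y pct [0.1339 0.1374 0.1414] all y [0.1331 0.1348 0.1415]
far xmax pct [0.6059 0.6078 0.608  0.6082] top z (0.0753, 0.0016, 36) y pct [0.2611 0.2649 0.2692] all y [0.2607 0.262  0.2689]
nearwall (0.1409, 0.0003, 74) [0.00514904 0.13839717]
lid [ 1.0228686   0.00552655 -0.36610898] angle 0.79670271470553 1081 1121 x range [0.44586792 0.52719437] z [0.0910603  0.17206731]
scene
near xmax pct [0.6082 0.6088 0.6089 0.6093] top z (0.0756, 0.0014, 32) y pct [0.1342 0.1389 0.1436] all y [0.134  0.1367 0.1438]
far xmax pct [0.6071 0.6081 0.6083 0.6087] top z (0.0755, 0.0014, 28) y pct [0.2627 0.2669 0.2724] all y [0.262  0.2647 0.2726]
front (0.5633, 0.0009, 156) [-0.00453095  0.56427835]
nearwall (0.1436, 0.0011, 225) [0.00119667 0.14304626]
lid [ 0.949728    0.04622919 -0.33928365] angle 0.7596197640827468 219 285 x range [0.44527272 0.52899683] z [0.09178943 0.17244583]
top0 318 mean [ 0.526  -0.2889  0.0346] ang 81.84470291137025 s [-0.0856 -0.0842  0.119   0.1215]
-0.09 lat [-0.0068 -0.0016  0.0063] z [0.0371 0.0
[... 713 characters left out ...]
24  0.1058  0.1113]
-0.09 lat [-0.006  -0.0023  0.0074] z [0.0353 0.0372] 22
-0.07 lat [-0.0065  0.002   0.0068] z [0.0362 0.0391] 27
-0.05 lat [-0.0067 -0.0005  0.007 ] z [0.0361 0.0391] 36
-0.03 lat [-0.0024  0.0003  0.0044] z [0.0328 0.0355] 27
-0.01 lat [-0.0028 -0.0003  0.004 ] z [0.0332 0.0351] 26
0.01 lat [-0.0029  0.0001  0.0037] z [0.0332 0.0351] 28
0.03 lat [-0.0035  0.      0.0046] z [0.0325 0.0349] 28
0.05 lat [-0.0034  0.0005  0.0046] z [0.0326 0.0353] 25
0.07 lat [-0.0028 -0.      0.0044] z [0.0332 0.0353] 26
0.09 lat [-0.0029 -0.001   0.0039] z [0.0326 0.0357] 18
0.11 lat [-0.0021 -0.0003  0.001 ] z [0.0313 0.033 ] 8
tip [ 0.54604643 -0.16920507] tail [ 0.51667473 -0.37191075]
```

Emit:
apply_moves:
  rows:
    - [[0.036, 0, 0.038], -5]
    - [[0.072, 0, 0.077], -10]
    - [[0.107, 0, 0.115], -15]
    - [[0.143, 0, 0.154], -20]
    - [[0.179, 0, 0.192], -25]
    - [[0.215, 0, 0.23], -30]
    - [[0.251, 0, 0.269], -35]
    - [[0.286, 0, 0.307], -40]
    - [[0.322, 0, 0.346], -45]
    - [[0.358, 0, 0.384], -50]
    - [[0.394, 0, 0.422], -54]
    - [[0.43, 0, 0.461], -57]
    - [[0.466, 0, 0.499], -57.2]
    - [[0.501, 0, 0.5375], -57.2]
    - [[0.501, 0, 0.5375], -57.2]
    - [[0.501, 0, 0.5375], -57.2]
  gripper: 0
  grip_force: 40

```text
time_s: 2.1
tcp_pos: [0.5112, 0.0904, 0.2916]
eef_rot: [-89.9, 0.0, 82.6]
contact_force: [-0.6, -0.1, 0.6]
gripper_width: 0.0005
```

Emit:
apply_moves:
  rows:
    - [[0, 0.015, 0], 0]
    - [[0, 0.03, 0], 0]
    - [[0, 0.045, 0], 0]
    - [[0, 0.055, 0], 0]
    - [[0, 0.06, 0], 0]
    - [[0, 0.065, 0], 0]
    - [[0, 0.07, 0], 0]
    - [[0, 0.074, 0], 0]
    - [[0, 0.078, 0], 0]
    - [[0, 0.082, 0], 0]
    - [[0, 0.086, 0], 0]
    - [[0, 0.09, 0], 0]
    - [[0, 0.094, 0], 0]
    - [[0, 0.098, 0], 0]
    - [[0, 0.102, 0], 0]
    - [[0, 0.106, 0], 0]
    - [[0, 0.11, 0], 0]
    - [[0, 0.114, 0], 0]
    - [[0, 0.118, 0], 0]
    - [[0, 0.12, 0], 0]

```text
time_s: 4.6
tcp_pos: [0.5115, 0.0904, 0.1718]
eef_rot: [-90.0, 0.0, 82.6]
contact_force: [0.6, -0.7, 1.8]
gripper_width: 0.0005
```

Emit:
apply_moves:
  rows:
    - [[0, 0.003, 0], 0]
    - [[0, 0.006, 0], 0]
    - [[0, 0.008, 0], 0]
    - [[0, 0.01, 0], 0]
    - [[0, 0.011, 0], 0]
    - [[0, 0.012, 0], 0]
    - [[0, 0.013, 0], 0]
    - [[0, 0.013, 0], 0]

```text
time_s: 5.6
tcp_pos: [0.5114, 0.0904, 0.159]
eef_rot: [-90.0, 0.0, 82.6]
contact_force: [0.7, -0.9, 1.2]
gripper_width: 0.0007
```

Emit:
apply_moves:
  rows:
    - [[0, 0.001, 0], 0]
    - [[0, 0.0015, 0], 0]
    - [[0, 0.002, 0], 0]
    - [[0, 0.002, 0], 0]

```text
time_s: 6.1
tcp_pos: [0.5114, 0.0904, 0.1587]
eef_rot: [-90.0, 0.0, 82.6]
contact_force: [-5.9, 0.0, 18.2]
gripper_width: 0.0001
```

Run:
```python
from h import *
c=cap('scene','s1');d=c['pixels'][100:220,250:390]
cv2.imwrite('pics/s1c.png',cv2.resize(d,None,fx=5,fy=5,interpolation=cv2.INTER_CUBIC));print(get_state()['contact_force'])
```

```text
[-6.24115562 -0.31430001 17.51048995]
```

View pics/s1c.png

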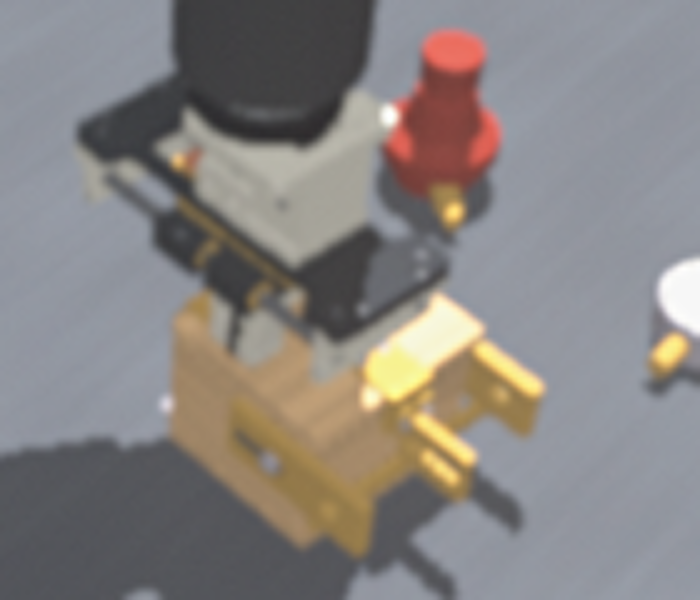

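Emit:
apply_moves:
  rows:
    - [[0, -0.02, 0], 0]
    - [[0, -0.05, 0], 0]
    - [[0, -0.08, 0], 0]

```text
time_s: 6.52
tcp_pos: [0.5111, 0.0903, 0.2377]
eef_rot: [-89.9, 0.0, 82.6]
contact_force: [0.6, -0.3, -0.0]
gripper_width: 0.0002
```

Emit:
apply_moves:
  rows:
    - [[-0.03, -0.015, -0.004], 0]
    - [[-0.075, -0.015, -0.011], 0.2]
    - [[-0.125, -0.015, -0.018], 0.4]
    - [[-0.175, -0.015, -0.025], 0.8]
    - [[-0.225, -0.015, -0.033], 0.8]
    - [[-0.275, -0.015, -0.04], 0.8]
    - [[-0.325, -0.015, -0.047], 0.8]
    - [[-0.375, -0.015, -0.055], 0.8]
    - [[-0.415, -0.01, -0.06], 0.8]
    - [[-0.435, 0.01, -0.063], 0.8]
    - [[-0.439, 0.03, -0.064], 0.8]
    - [[-0.439, 0.03, -0.064], 0.8]
    - [[-0.439, 0.03, -0.064], 0.8]
  gripper: 0.6

```text
time_s: 8.15
tcp_pos: [0.5185, -0.3526, 0.2074]
eef_rot: [-90.0, 0.0, 81.8]
contact_force: [0.3, 0.4, -0.0]
gripper_width: 0.0525
```

Run:
```python
from h import *
s=get_state();print(s['tcp_pos'],s['eef_rot'],s['gripper_width'])
c=cap('scene','s2');b=cap('top','t2')
cv2.imwrite('pics/s2c.png',cv2.resize(c['pixels'][100:320,130:400],None,fx=2.9,fy=2.7,interpolation=cv2.INTER_CUBIC))
cv2.imwrite('pics/t2c.png',cv2.resize(b['pixels'][130:260,150:450],None,fx=2.6,fy=2.6,interpolation=cv2.INTER_CUBIC))
```

```text
[ 0.51848514 -0.3526296   0.2073795 ] [-8.99929056e+01  3.25035048e-03  8.18126544e+01] 0.05249442043362161
```

View pics/s2c.png

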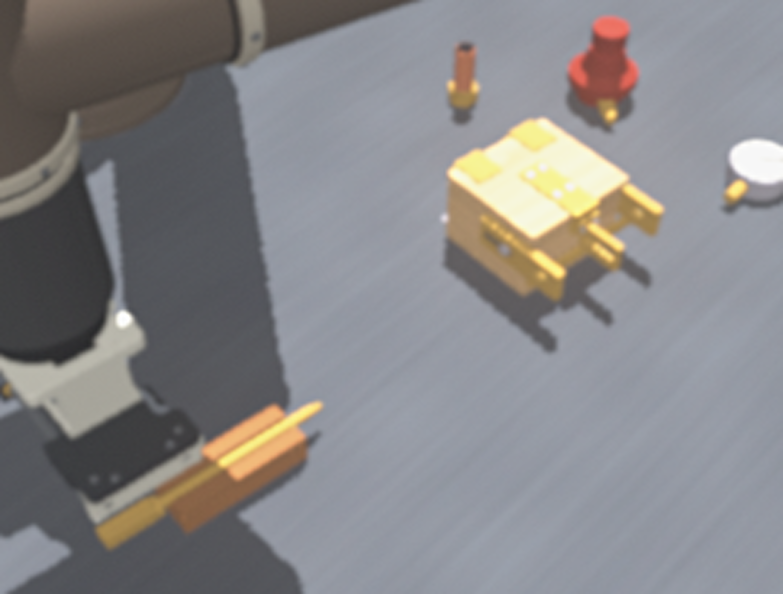

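View pics/t2c.png

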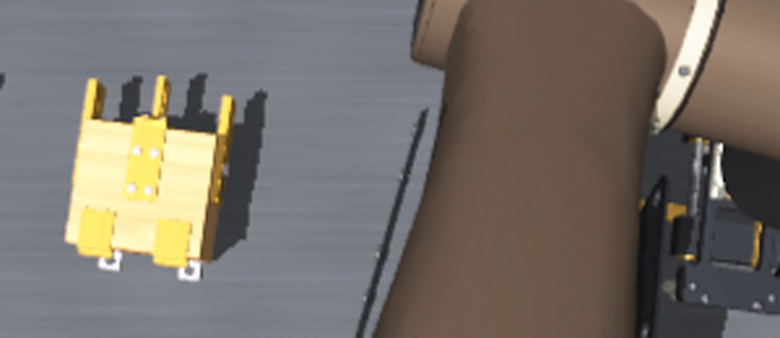

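The lid is shut (the scene crop shows it flat, with the hasp between the cheeks) and the gripper stands over the rod's grip. I'll re-measure the box while it's unobstructed.

Run:
```python
from h import *
for tag in('t2','s2'):
    W=pts(ld(tag));m=(W[...,0]>.43)&(W[...,0]<.70)&(W[...,1]>0.02)&(W[...,1]<.3)&(W[...,2]>.02)&(W[...,2]<.15)
    A=W[m]; lid=A[A[:,2]>.0895]; 
    r=cv2.minAreaRect((lid[(lid[:,2]<.0945),:2]*1000).astype(np.float32));print(tag,'lid rect',r,'z',np.median(lid[:,2]))
    a=np.radians(-7.4);R=np.array([[np.cos(a),-np.sin(a)],[np.sin(a),np.cos(a)]])
    q=A.copy();q[:,:2]=(A[:,:2]-[.5305,.1339])@R
    # side edges of the lid: per-bin extremes
    l=q[(q[:,2]>.0895)&(q[:,2]<.0945)]
    for nm,i,j,f in(('near',0,1,np.min),('far',0,1,np.max),('front',1,0,np.max),('hinge',1,0,np.min)):
        xs=[];ys=[]
        for b in np.arange(-.045,.045,.005):
            k=(l[:,i]>b)&(l[:,i]<b+.005)
            if nm in('hinge','front') and abs(b)<.02 : continue
            if k.sum()>2: xs.append(b+.0025);ys.append(f(l[k,j]))
        if len(xs)>4:
            p=np.polyfit(xs,ys,1);print(nm,'slope deg',np.degrees(p[0]).round(2),'mid mm',(p[1]*1000).round(2))
    for nm,y in(('near',-.064),('far',.064),('hasp',0)):
        s=q[(abs(q[:,1]-y)<.009)&(q[:,0]>.066)&(q[:,2]>.035)]
        tp=s[(s[:,2]>.0735)&(s[:,2]<.082)]
        print(nm,'x',np.percentile(s[:,0],[90,98,100]).round(4),'y',np.percentile(s[:,1],[2,50,98]).round(4),'top y',np.percentile(tp[:,1],[2,50,98]).round(4),'slope',np.degrees(np.polyfit(tp[:,0],tp[:,1],1)[0]) if len(tp)>5 else 0,'z',np.percentile(s[:,2],[5,50,95]).round(3))
```

```text
t2 lid rect ((534.5481567382812, 132.35311889648438), (124.4178237915039, 123.59815979003906), 82.54151916503906) z 0.09336606824592719
near slope deg 0.85 mid mm -61.94
far slope deg -0.03 mid mm 59.89
front slope deg 0.03 mid mm 59.01
hinge slope deg -1.22 mid mm -55.04
near x [0.0968 0.0998 0.1006] y [-0.069 -0.067 -0.061] top y [-0.0686 -0.0643 -0.0608] slope 1.495145503969248 z [0.046 0.074 0.078]
far x [0.0974 0.0998 0.1003] y [0.0584 0.0597 0.0667] top y [0.0585 0.0624 0.067 ] slope -0.693045567459603 z [0.045 0.072 0.078]
hasp x [0.1068 0.1098 0.1108] y [-0.005  -0.0024  0.0057] top y [-0.0044 -0.001   0.003 ] slope -1.7201648875222442 z [0.046 0.075 0.084]
s2 lid rect ((533.9467163085938, 133.5557403564453), (125.23453521728516, 124.64869689941406), 82.10211181640625) z 0.09369116895582691
near slope deg 0.07 mid mm -61.05
far slope deg 0.67 mid mm 60.65
front slope deg -0.58 mid mm 58.94
hinge slope deg -1.52 mid mm -53.89
near x [0.0989 0.1002 0.1005] y [-0.0676 -0.0654 -0.0583] top y [-0.0668 -0.0632 -0.058 ] slope 1.9283886022510757 z [0.043 0.063 0.077]
far x [0.0985 0.0992 0.1002] y [0.0593 0.0628 0.0698] top y [0.0604 0.0651 0.0698] slope -1.118347374536136 z [0.042 0.062 0.077]
hasp x [0.1082 0.1105 0.1113] y [-0.0061 -0.0003  0.0063] top y [-0.0065  0.0012  0.0081] slope 0.4006369835166037 z [0.044 0.065 0.083]
```

Emit:
apply_moves:
  rows:
    - [[0, 0.03, 0], 0]
    - [[0, 0.065, 0], 0]
    - [[0, 0.095, 0], 0]
    - [[0, 0.115, 0], 0]
    - [[0, 0.125, 0], 0]
    - [[0, 0.13, 0], 0]
    - [[0, 0.1312, 0], 0]
    - [[0, 0.1312, 0], 0]

```text
time_s: 9.25
tcp_pos: [0.5186, -0.3533, 0.0767]
eef_rot: [-90.1, 0.0, 81.8]
contact_force: [0.5, 1.0, -0.4]
gripper_width: 0.0523
```

Emit:
apply_moves:
  rows:
    - [[0, 0, 0], 0]
    - [[0, 0, 0], 0]
    - [[0, 0, 0], 0]
    - [[0, 0, 0], 0]
    - [[0, 0, 0], 0]
    - [[0, 0, 0], 0]
  gripper: 0
  grip_force: 50

```text
time_s: 10.0
tcp_pos: [0.5182, -0.3532, 0.076]
eef_rot: [-90.0, -0.0, 81.8]
contact_force: [-0.5, -0.3, -0.5]
gripper_width: 0.0156
```

Run:
```python
from h import *
s=get_state();print(s['tcp_pos'],s['eef_rot'],s['gripper_width'],s['contact_force'],s['moment'])
c=cap('scene','s3')
cv2.imwrite('pics/s3c.png',cv2.resize(c['pixels'][220:330,130:270],None,fx=5,fy=5,interpolation=cv2.INTER_CUBIC))
```

```text
[ 0.51824234 -0.3531604   0.07595332] [-8.99963774e+01 -2.81690603e-04  8.17702991e+01] 0.015618422303895471 [-0.48131565 -0.28885283 -0.48708   ] [ 0.03065552  0.17339921 -0.00643704]
```

View pics/s3c.png

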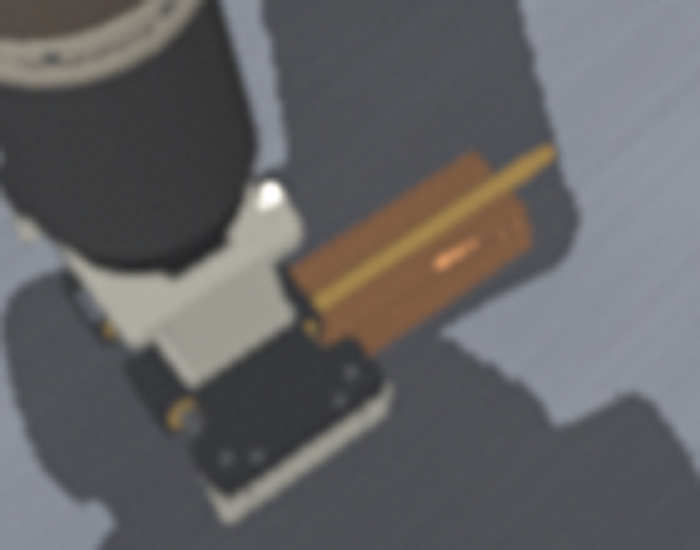

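Emit:
apply_moves:
  rows:
    - [[0, -0.005, 0], 0]
    - [[0, -0.015, 0], 0]
    - [[0, -0.035, 0], 0]
    - [[0, -0.06, 0], 0]
    - [[0, -0.075, 0], 0]
    - [[0.015, -0.08, -0.002], 0]
    - [[0.045, -0.08, -0.006], -0.2]
    - [[0.085, -0.08, -0.011], -0.4]
    - [[0.125, -0.08, -0.017], -0.6]
    - [[0.16, -0.075, -0.021], -0.8]
    - [[0.18, -0.06, -0.024], -0.8]
    - [[0.188, -0.045, -0.025], -0.8]
    - [[0.19, -0.035, -0.0253], -0.8]
    - [[0.19, -0.029, -0.0253], -0.8]
    - [[0.19, -0.029, -0.0253], -0.8]
    - [[0.19, -0.029, -0.0253], -0.8]

```text
time_s: 12.05
tcp_pos: [0.5706, -0.1693, 0.1053]
eef_rot: [-90.0, 0.0, 82.5]
contact_force: [-0.4, 0.3, -2.0]
gripper_width: 0.0156
```

Run:
```python
from h import *
s=get_state();print(s['tcp_pos'],s['eef_rot'],s['gripper_width'],s['contact_force'],s['moment'])
for n,x0,y0 in(('scene',210,120),('top',150,140)):
    c=cap(n,n[0]+'4')
    cv2.imwrite(f'pics/{n[0]}4c.png',cv2.resize(c['pixels'][y0:y0+120,x0:x0+160],None,fx=5,fy=5,interpolation=cv2.INTER_CUBIC))
```

```text
[ 0.57062054 -0.16934196  0.105319  ] [-9.00330295e+01  2.76703400e-03  8.25278256e+01] 0.015606622395622115 [-0.42168936  0.34656245 -1.98554395] [-0.08108468  0.03397703  0.01335452]
```

View pics/s4c.png

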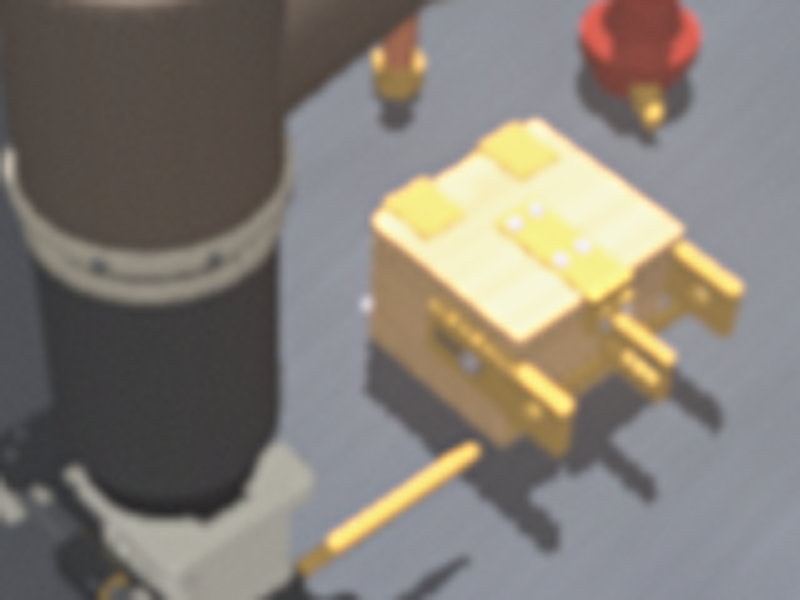

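View pics/t4c.png

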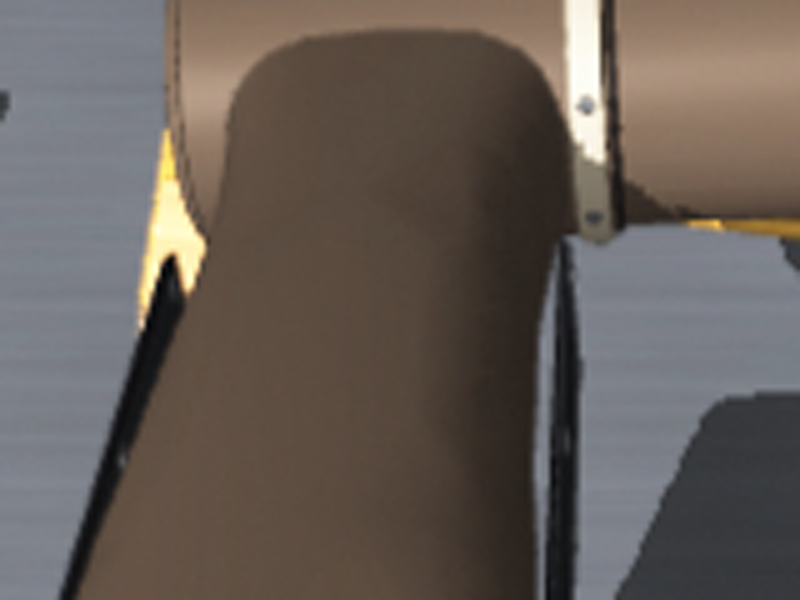

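Run:
```python
from h import *
c=ld('s4');W=pts(c);hsv=cv2.cvtColor(c['pixels'],cv2.COLOR_BGR2HSV)
tcp=np.array([.5706,-.1693,.1053]);a=np.radians(82.53);xt=np.array([np.cos(a),np.sin(a),0])
ax=lambda s:tcp-[0,0,.047]+s*xt
m=(hsv[...,0]>18)&(hsv[...,0]<34)&(hsv[...,1]>100)&(W[...,1]<.03)&(W[...,1]>-.2)&(W[...,2]>.03)
print(m.sum())
K,R,t=cam(c)
w=W[m]
s=(w-ax(0))@xt; la=(w-ax(0))@np.array([np.sin(a),-np.cos(a),0]); h=w[:,2]-ax(0)[2]
print('s max',s.max(),np.sort(s)[-5:])
v,u=np.nonzero(m)
for b in np.arange(.05,.19,.012):
    k=(s>b)&(s<b+.012)
    if k.sum()<4: continue
    p=proj(c,ax(b+.006))[0];q=proj(c,ax(b+.012))[0];d=(q-p)/np.linalg.norm(q-p);n=np.array([-d[1],d[0]])
    off=(np.c_[u,v][k]-p)@n
    print(round(b+.006,3),'lat',la[k].mean().round(4),'z',h[k].mean().round(4),'imgoff px',((off.min()+off.max())/2).round(2),off.mean().round(2),k.sum())
yb=np.array([.1288,.9917,0]);xb=np.array([.9917,-.1288,0]);C=np.array([.5305,.1339,0])
for y in(-.068,-.060,.060,.068): print('eye',y,proj(c,C+.0785*xb+y*yb+[0,0,.058]).round(1))
for x,y,z in((.1005,-.068,.076),(.1005,-.068,.04),(.1005,.068,.076),(.1005,-.06,.076)): print('corner',x,y,z,proj(c,C+x*xb+y*yb+[0,0,z]).round(1))
print('1mm xb',proj(c,C+.0795*xb-.068*yb+[0,0,.058])-proj(c,C+.0785*xb-.068*yb+[0,0,.058]),'1mm z',proj(c,C+.0785*xb-.068*yb+[0,0,.059])-proj(c,C+.0785*xb-.068*yb+[0,0,.058]))
g=cv2.cvtColor(c['pixels'],cv2.COLOR_BGR2GRAY)
print(g[192:214,308:328])
big=cv2.resize(c['pixels'][185:218,300:345],None,fx=16,fy=16,interpolation=cv2.INTER_CUBIC);cv2.imwrite('pics/eye4.png',big)
```

```text
125
s max 0.18755614351261374 [0.18293136 0.18408167 0.18587466 0.1862307  0.18755614]
0.08 lat 0.0022 z 0.0029 imgoff px 0.26 0.23 9
0.092 lat 0.002 z 0.0028 imgoff px -0.07 0.17 12
0.104 lat 0.0017 z 0.0042 imgoff px -0.18 -0.23 17
0.116 lat 0.0013 z 0.0038 imgoff px -0.26 -0.26 11
0.128 lat 0.0015 z 0.0039 imgoff px -0.22 -0.22 15
0.14 lat 0.0014 z 0.0034 imgoff px -0.18 -0.17 11
0.152 lat 0.0013 z 0.003 imgoff px -0.14 -0.11 14
0.164 lat 0.0016 z 0.0039 imgoff px -0.1 -0.19 14
0.176 lat 0.0012 z 0.0036 imgoff px -0.32 -0.25 10
0.188 lat 0.0003 z 0.0017 imgoff px -0.0 -0.23 6
eye -0.068 [[315.1 201.9]]
eye -0.06 [[317.3 200.4]]
eye 0.06 [[348.9 178.8]]
eye 0.068 [[350.9 177.4]]
corner 0.1005 -0.068 0.076 [[321.8 202.4]]
corner 0.1005 -0.068 0.04 [[320.4 211.4]]
corner 0.1005 0.068 0.076 [[358.1 177.3]]
corner 0.1005 -0.06 0.076 [[324.1 200.9]]
1mm xb [[0.27014822 0.22656647]] 1mm z [[ 0.03469599 -0.24990965]]
[[134 150 156 152 149 150 160 161 150 141 138 138 140 140 141 140 141 139
  139 137]
 [123 134 146 157 168 183 206 208 191 162 142 138 138 140 141 139 138 139
  139 137]
 [12
[... 996 characters left out ...]
 104  92
   89  88]
 [131 136 136 132 129 123 116 114 117 121 123 123 123 124 125 118 101  91
   88  87]
 [121 130 132 129 123 113 104 101 107 115 121 123 124 125 124 115 100  90
   87  88]
 [106 117 124 118 108  98  92  92  97 106 115 120 123 124 123 113  97  90
   88  88]
 [ 92 102 106 103  95  88  86  87  88  96 104 112 120 123 120 108  96  88
   88  88]
 [ 85  90  92  90  88  86  86  87  86  90  93 101 110 115 111 100  89  87
   88  87]
 [ 86  87  88  87  88  87  88  87  87  87  89  92  98 101  98  91  87  87
   87  88]
 [ 87  87  88  87  86  87  87  88  88  87  87  88  88  92  96  92  86  86
   87  92]
 [ 87  88  87  87  86  87  88  87  88  87  86  86  87  96 108 100  89  90
   97 106]]
```

View pics/eye4.png

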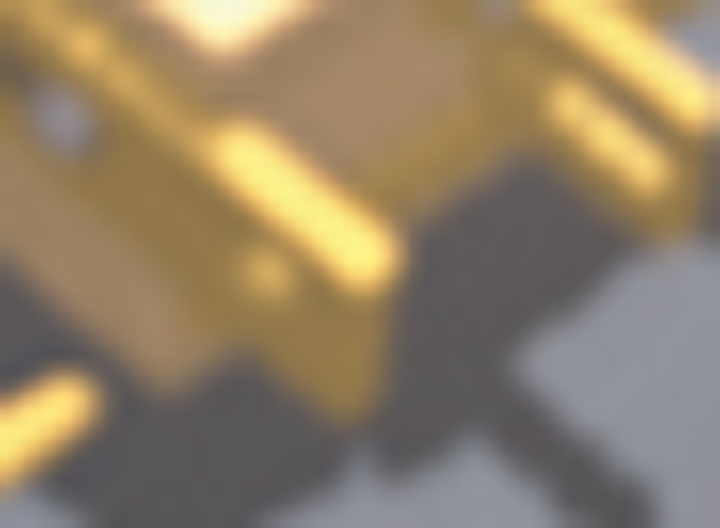

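Emit:
apply_moves:
  rows:
    - [[0.008, 0, 0], 0]
    - [[0.018, 0, 0], 0]
    - [[0.027, 0, 0], 0]
    - [[0.031, 0, 0], 0]
    - [[0.033, 0, 0], 0]
    - [[0.035, 0, 0], 0]
    - [[0.036, 0, 0], 0]
    - [[0.036, 0, 0], 0]

```text
time_s: 13.15
tcp_pos: [0.5751, -0.1331, 0.1049]
eef_rot: [-90.0, 0.0, 82.6]
contact_force: [-0.2, -0.1, -2.1]
gripper_width: 0.0157
```

Emit:
apply_moves:
  rows:
    - [[0.001, 0, 0], 0]
    - [[0.002, 0, 0], 0]
    - [[0.003, 0, 0], 0]
    - [[0.004, 0, 0], 0]
    - [[0.005, 0, 0], 0]
    - [[0.005, 0, 0], 0]

```text
time_s: 13.9
tcp_pos: [0.5758, -0.128, 0.105]
eef_rot: [-90.0, 0.0, 82.6]
contact_force: [-0.2, 0.4, -1.0]
gripper_width: 0.016
```

Run:
```python
from h import *
s=get_state();print(s['tcp_pos'],s['eef_rot'],s['gripper_width'],s['contact_force'],s['moment'])
c=cap('scene','s5')
cv2.imwrite('pics/s5c.png',cv2.resize(c['pixels'][185:218,295:345],None,fx=16,fy=16,interpolation=cv2.INTER_CUBIC))
```

```text
[ 0.57584288 -0.12798365  0.10497684] [-9.00025404e+01  2.64445986e-04  8.25797183e+01] 0.015985579639844066 [-0.18584626  0.42102552 -0.95528399] [-0.09543731  0.04450581 -0.02897506]
```

View pics/s5c.png

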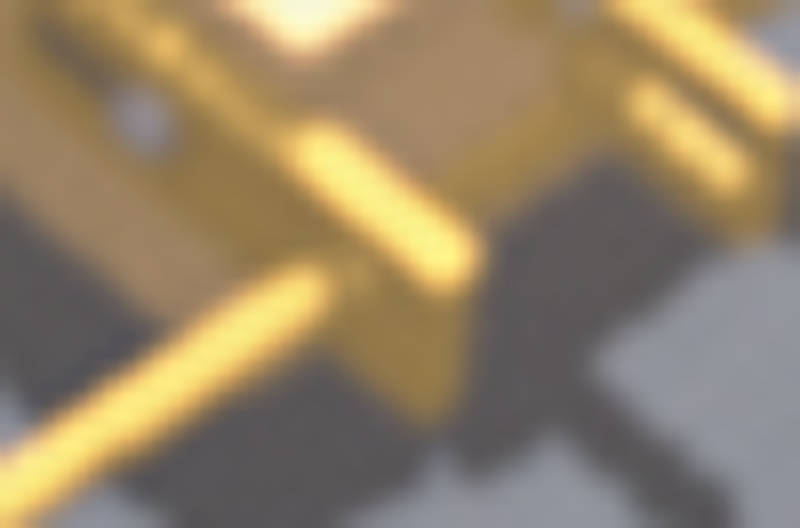

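Emit:
apply_moves:
  rows:
    - [[0.001, 0, 0], 0]
    - [[0.002, 0, 0], 0]
    - [[0.003, 0, 0], 0]
    - [[0.004, 0, 0], 0]
    - [[0.004, 0, 0], 0]

```text
time_s: 14.58
tcp_pos: [0.5763, -0.124, 0.105]
eef_rot: [-90.0, 0.0, 82.6]
contact_force: [-0.5, 1.0, -2.2]
gripper_width: 0.0154
```

Emit:
apply_moves:
  rows:
    - [[0.001, 0, 0], 0]
    - [[0.002, 0, 0], 0]
    - [[0.003, 0, 0], 0]
    - [[0.004, 0, 0], 0]
    - [[0.004, 0, 0], 0]

```text
time_s: 15.2
tcp_pos: [0.5768, -0.1201, 0.105]
eef_rot: [-90.0, 0.0, 82.6]
contact_force: [0.3, 0.3, -1.8]
gripper_width: 0.0154
```

Emit:
apply_moves:
  rows:
    - [[0.001, 0, 0], 0]
    - [[0.002, 0, 0], 0]
    - [[0.003, 0, 0], 0]
    - [[0.004, 0, 0], 0]
    - [[0.005, 0, 0], 0]
    - [[0.006, 0, 0], 0]
    - [[0.006, 0, 0], 0]

```text
time_s: 16.08
tcp_pos: [0.5776, -0.1141, 0.105]
eef_rot: [-90.0, -0.0, 82.6]
contact_force: [-0.2, 0.1, -3.3]
gripper_width: 0.0156
```

Run:
```python
from h import *
s=get_state();print(s['tcp_pos'],s['eef_rot'],s['gripper_width'],s['contact_force'],s['moment'])
c=cap('scene','s6')
cv2.imwrite('pics/s6c.png',cv2.resize(c['pixels'][185:218,295:345],None,fx=16,fy=16,interpolation=cv2.INTER_CUBIC))
```

```text
[ 0.57764957 -0.11409657  0.10496967] [-9.00030072e+01 -2.43425770e-03  8.25753063e+01] 0.015623238083305301 [-0.23022032  0.11161051 -3.31139497] [-0.08047826  0.10837662  0.03370517]
```

View pics/s6c.png

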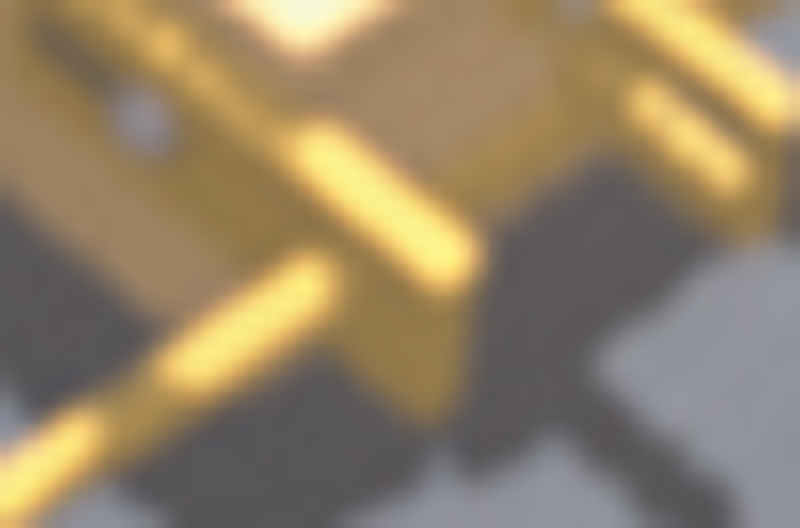

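Emit:
apply_moves:
  rows:
    - [[0.001, 0, 0], 0]
    - [[0.002, 0, 0], 0]
    - [[0.003, 0, 0], 0]
    - [[0.004, 0, 0], 0]
    - [[0.005, 0, 0], 0]
    - [[0.006, 0, 0], 0]
    - [[0.007, 0, 0], 0]
    - [[0.008, 0, 0], 0]
    - [[0.009, 0, 0], 0]
    - [[0.01, 0, 0], 0]
    - [[0.01, 0, 0], 0]

```text
time_s: 17.5
tcp_pos: [0.5789, -0.1042, 0.105]
eef_rot: [-90.0, 0.0, 82.6]
contact_force: [-0.1, -0.6, -1.5]
gripper_width: 0.0158
```

Run:
```python
from h import *
s=get_state();print(s['tcp_pos'],s['eef_rot'],s['gripper_width'],s['contact_force'],s['moment'])
```

```text
[ 0.57893697 -0.10418051  0.10495539] [-8.99993035e+01  1.14555901e-03  8.25803479e+01] 0.015823314370998258 [-0.11630528 -0.59972584 -1.46159479] [-0.05558106  0.09049604  0.00558694]
```

Emit:
apply_moves:
  rows:
    - [[0.0015, 0, 0], 0]
    - [[0.003, 0, 0], 0]
    - [[0.005, 0, 0], 0]
    - [[0.007, 0, 0], 0]
    - [[0.009, 0, 0], 0]
    - [[0.011, 0, 0], 0]
    - [[0.013, 0, 0], 0]
    - [[0.015, 0, 0], 0]
    - [[0.017, 0, 0], 0]
    - [[0.019, 0, 0], 0]
    - [[0.021, 0, 0], 0]
    - [[0.023, 0, 0], 0]
    - [[0.025, 0, 0], 0]
    - [[0.025, 0, 0], 0]

```text
time_s: 19.25
tcp_pos: [0.5822, -0.0793, 0.105]
eef_rot: [-90.0, -0.0, 82.6]
contact_force: [-0.8, 0.8, -2.1]
gripper_width: 0.0156
```

Run:
```python
from h import *
s=get_state();print(s['tcp_pos'],s['eef_rot'],s['gripper_width'],s['contact_force'],s['moment'])
c=cap('scene','s7')
cv2.imwrite('pics/s7c.png',cv2.resize(c['pixels'][165:218,295:370],None,fx=10,fy=10,interpolation=cv2.INTER_CUBIC))
```

```text
[ 0.582197   -0.07933808  0.10498521] [-9.00034251e+01 -2.45352719e-03  8.25795064e+01] 0.015590418036425621 [-0.79076269  0.82886893 -2.12012075] [-0.06887341  0.08322744 -0.06303505]
```

View pics/s7c.png

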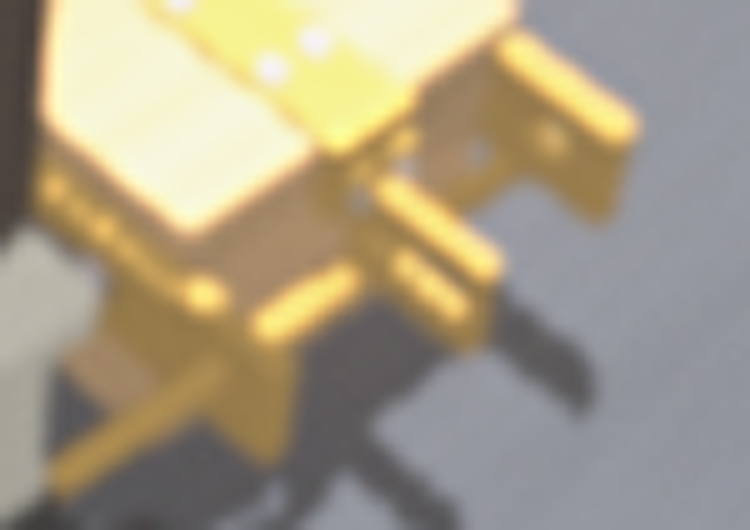

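Emit:
apply_moves:
  rows:
    - [[0.0015, 0, 0], 0]
    - [[0.003, 0, 0], 0]
    - [[0.0045, 0, 0], 0]
    - [[0.006, 0, 0], 0]
    - [[0.0075, 0, 0], 0]
    - [[0.009, 0, 0], 0]
    - [[0.0105, 0, 0], 0]
    - [[0.012, 0, 0], 0]
    - [[0.0135, 0, 0], 0]
    - [[0.015, 0, 0], 0]
    - [[0.0165, 0, 0], 0]
    - [[0.018, 0, 0], 0]
    - [[0.018, 0, 0], 0]

```text
time_s: 20.92
tcp_pos: [0.5845, -0.0615, 0.105]
eef_rot: [-90.0, 0.0, 82.6]
contact_force: [-0.5, 0.3, -0.7]
gripper_width: 0.0153
```

Emit:
apply_moves:
  rows:
    - [[0.001, 0, 0], 0]
    - [[0.002, 0, 0], 0]
    - [[0.003, 0, 0], 0]
    - [[0.004, 0, 0], 0]
    - [[0.005, 0, 0], 0]
    - [[0.006, 0, 0], 0]
    - [[0.0075, 0, 0], 0]
    - [[0.009, 0, 0], 0]
    - [[0.01, 0, 0], 0]
    - [[0.011, 0, 0], 0]
    - [[0.012, 0, 0], 0]
    - [[0.012, 0, 0], 0]

```text
time_s: 22.42
tcp_pos: [0.5861, -0.0496, 0.105]
eef_rot: [-90.0, -0.0, 82.6]
contact_force: [0.1, -0.4, -0.4]
gripper_width: 0.0155
```

Run:
```python
from h import *
s=get_state();print(s['tcp_pos'],s['eef_rot'],s['gripper_width'],s['contact_force'],s['moment'])
c=cap('scene','s8')
cv2.imwrite('pics/s8c.png',cv2.resize(c['pixels'][165:218,295:370],None,fx=10,fy=10,interpolation=cv2.INTER_CUBIC))
```

```text
[ 0.5860851  -0.04963689  0.10498817] [-9.00075538e+01 -4.48603361e-03  8.25756086e+01] 0.015528141059279703 [ 0.08374288 -0.36343832 -0.44535616] [0.03363802 0.13343267 0.03083462]
```

View pics/s8c.png

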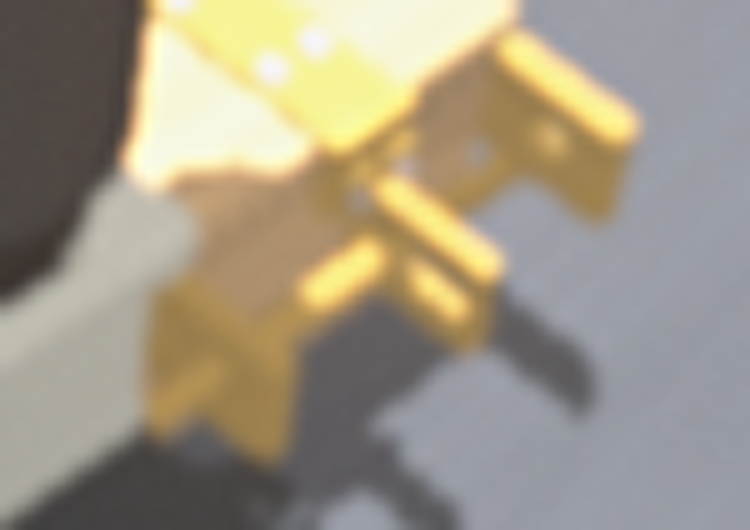

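Emit:
apply_moves:
  rows:
    - [[0.0015, 0, 0], 0]
    - [[0.0035, 0, 0], 0]
    - [[0.0055, 0, 0], 0]
    - [[0.0075, 0, 0], 0]
    - [[0.0095, 0, 0], 0]
    - [[0.0115, 0, 0], 0]
    - [[0.0135, 0, 0], 0]
    - [[0.0155, 0, 0], 0]
    - [[0.0175, 0, 0], 0]
    - [[0.0195, 0, 0], 0]
    - [[0.0215, 0, 0], 0]
    - [[0.0235, 0, 0], 0]
    - [[0.0255, 0, 0], 0]
    - [[0.0275, 0, 0], 0]
    - [[0.0295, 0, 0], 0]
    - [[0.0315, 0, 0], 0]
    - [[0.0335, 0, 0], 0]
    - [[0.035, 0, 0], 0]
    - [[0.036, 0, 0], 0]
    - [[0.036, 0, 0], 0]

```text
time_s: 24.98
tcp_pos: [0.5907, -0.0139, 0.105]
eef_rot: [-90.0, -0.0, 82.6]
contact_force: [0.1, -0.6, -0.3]
gripper_width: 0.0156
```

Run:
```python
from h import *
s=get_state();print(s['tcp_pos'],s['eef_rot'],s['gripper_width'],s['contact_force'],s['moment'])
c=cap('scene','s9')
cv2.imwrite('pics/s9c.png',cv2.resize(c['pixels'][165:218,295:370],None,fx=10,fy=10,interpolation=cv2.INTER_CUBIC))
```

```text
[ 0.59073767 -0.01391864  0.10499085] [-9.00082746e+01 -8.30698305e-03  8.25745885e+01] 0.015605768930219399 [ 0.13417227 -0.62236617 -0.32434957] [0.12134546 0.08327559 0.05019436]
```

View pics/s9c.png

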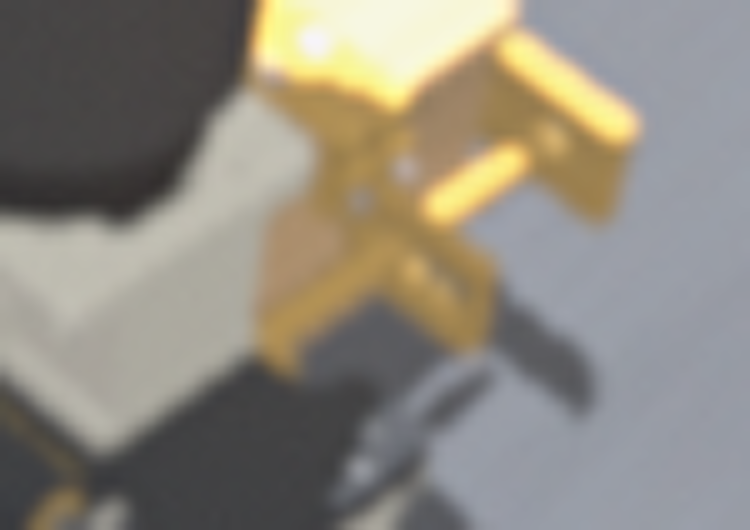

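Emit:
apply_moves:
  rows:
    - [[0.0015, 0, 0], 0]
    - [[0.003, 0, 0], 0]
    - [[0.0045, 0, 0], 0]
    - [[0.006, 0, 0], 0]
    - [[0.0075, 0, 0], 0]
    - [[0.009, 0, 0], 0]
    - [[0.01, 0, 0], 0]
    - [[0.011, 0, 0], 0]
    - [[0.012, 0, 0], 0]
    - [[0.013, 0, 0], 0]
    - [[0.014, 0, 0], 0]
    - [[0.014, 0, 0], 0]

```text
time_s: 26.52
tcp_pos: [0.5925, -0.0, 0.105]
eef_rot: [-90.0, -0.0, 82.6]
contact_force: [-0.5, -0.2, -0.7]
gripper_width: 0.0155
```

Emit:
apply_moves:
  rows:
    - [[0.001, 0, 0], 0]
    - [[0.002, 0, 0], 0]
    - [[0.003, 0, 0], 0]
    - [[0.004, 0, 0], 0]
    - [[0.005, 0, 0], 0]
    - [[0.006, 0, 0], 0]
    - [[0.006, 0, 0], 0]

```text
time_s: 27.4
tcp_pos: [0.5933, 0.0059, 0.105]
eef_rot: [-90.0, -0.0, 82.6]
contact_force: [0.2, 0.7, -0.6]
gripper_width: 0.0157
```

Run:
```python
from h import *
s=get_state();print(s['tcp_pos'],s['eef_rot'],s['gripper_width'],s['contact_force'],s['moment'])
c=cap('scene','s10')
cv2.imwrite('pics/s10c.png',cv2.resize(c['pixels'][155:218,295:380],None,fx=9,fy=9,interpolation=cv2.INTER_CUBIC))
```

```text
[0.59328308 0.00589987 0.10496359] [-9.00024978e+01 -4.15862679e-03  8.25738247e+01] 0.015731368521175453 [ 0.21102607  0.69940819 -0.5933569 ] [ 0.02174689  0.06819359 -0.00049234]
```

View pics/s10c.png

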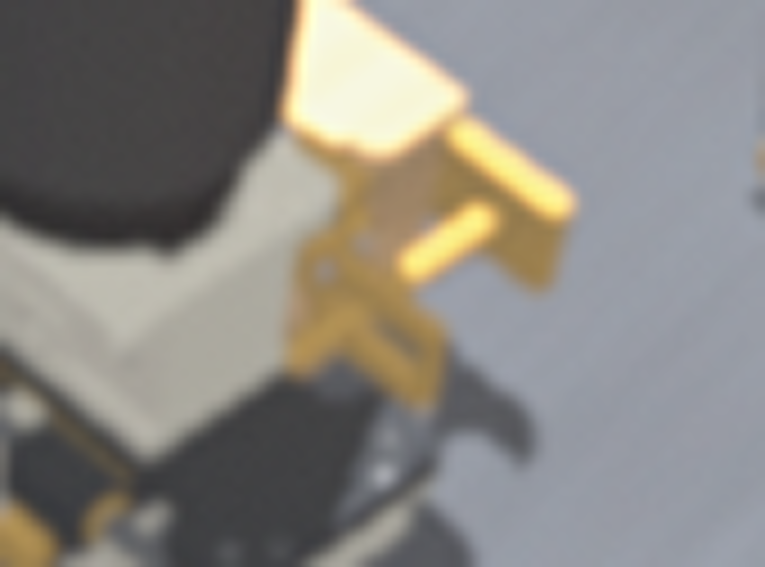

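Emit:
apply_moves:
  rows:
    - [[0.001, 0, 0], 0]
    - [[0.002, 0, 0], 0]
    - [[0.003, 0, 0], 0]
    - [[0.0045, 0, 0], 0]
    - [[0.006, 0, 0], 0]
    - [[0.0075, 0, 0], 0]
    - [[0.009, 0, 0], 0]
    - [[0.0105, 0, 0], 0]
    - [[0.012, 0, 0], 0]
    - [[0.0135, 0, 0], 0]
    - [[0.015, 0, 0], 0]
    - [[0.016, 0, 0], 0]
    - [[0.017, 0, 0], 0]
    - [[0.017, 0, 0], 0]

```text
time_s: 29.2
tcp_pos: [0.5955, 0.0228, 0.105]
eef_rot: [-90.0, -0.0, 82.6]
contact_force: [-0.8, -1.2, -0.4]
gripper_width: 0.0155
```

Emit:
apply_moves:
  rows:
    - [[0.0005, 0, 0], 0]
    - [[0.001, 0, 0], 0]
    - [[0.0015, 0, 0], 0]
    - [[0.002, 0, 0], 0]
    - [[0.002, 0, 0], 0]

```text
time_s: 29.82
tcp_pos: [0.5957, 0.0247, 0.105]
eef_rot: [-90.0, -0.0, 82.6]
contact_force: [0.0, -0.7, -0.3]
gripper_width: 0.0155
```

Emit:
apply_moves:
  rows:
    - [[0.0005, 0, 0], 0]
    - [[0.001, 0, 0], 0]
    - [[0.0015, 0, 0], 0]
    - [[0.0015, 0, 0], 0]

```text
time_s: 30.32
tcp_pos: [0.5959, 0.0262, 0.105]
eef_rot: [-90.0, -0.0, 82.6]
contact_force: [-0.6, -0.2, -0.7]
gripper_width: 0.0155
```

Emit:
apply_moves:
  rows:
    - [[0.0005, 0, 0], 0]
    - [[0.001, 0, 0], 0]
    - [[0.001, 0, 0], 0]

```text
time_s: 30.7
tcp_pos: [0.596, 0.0269, 0.105]
eef_rot: [-90.0, 0.0, 82.6]
contact_force: [0.5, -2.1, 0.7]
gripper_width: 0.0153
```

Emit:
apply_moves:
  rows:
    - [[0.0003, 0, 0], 0]
    - [[0.0005, 0, 0], 0]
    - [[0.0005, 0, 0], 0]

```text
time_s: 31.08
tcp_pos: [0.596, 0.027, 0.105]
eef_rot: [-90.0, 0.0, 82.6]
contact_force: [-0.7, -4.4, 1.1]
gripper_width: 0.0154
```

Emit:
apply_moves:
  rows:
    - [[0.0004, 0, 0], 0]
    - [[0.0008, 0, 0], 0]
    - [[0.0008, 0, 0], 0]
    - [[0.0008, 0, 0], 0]

```text
time_s: 31.58
tcp_pos: [0.596, 0.0272, 0.105]
eef_rot: [-90.0, 0.1, 82.6]
contact_force: [0.1, -9.0, 0.8]
gripper_width: 0.0158
```

Run:
```python
from h import *
s=get_state();print(s['tcp_pos'],s['eef_rot'],s['gripper_width'],s['contact_force'],s['moment'])
c=cap('scene','s11')
cv2.imwrite('pics/s11c.png',cv2.resize(c['pixels'][150:213,295:380],None,fx=9,fy=9,interpolation=cv2.INTER_CUBIC))
```

```text
[0.59602114 0.02715783 0.10498336] [-8.99665459e+01  8.89511148e-02  8.25589271e+01] 0.015846657973834933 [ 0.14584357 -9.03210114  0.84497323] [-3.27656882 -0.27145384  0.00891151]
```

View pics/s11c.png

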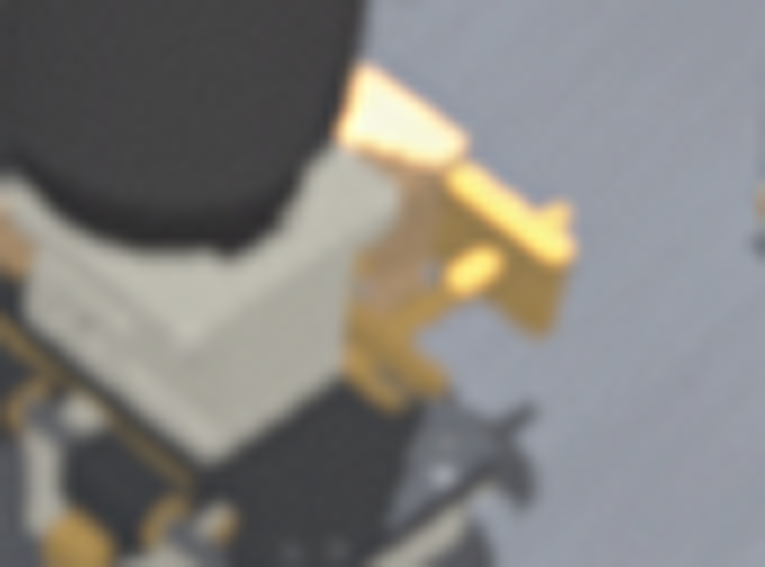

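Emit:
apply_moves:
  rows:
    - [[-0.0004, 0, 0], 0]
    - [[-0.0006, 0, 0], 0]
    - [[-0.0006, 0, 0], 0]

```text
time_s: 32.0
tcp_pos: [0.596, 0.027, 0.105]
eef_rot: [-90.0, 0.1, 82.6]
contact_force: [1.5, -6.4, -0.2]
gripper_width: 0.0158
```

Emit:
apply_moves:
  rows:
    - [[0, 0, 0], 0]
    - [[0, 0, 0], 0]
    - [[0, 0, 0], 0]
    - [[0, 0, 0], 0]
    - [[0, 0, 0], 0]
  gripper: 0.5

```text
time_s: 32.62
tcp_pos: [0.5962, 0.0279, 0.105]
eef_rot: [-90.0, -0.0, 82.6]
contact_force: [-0.4, 0.7, -0.8]
gripper_width: 0.0437
```

Emit:
apply_moves:
  rows:
    - [[0, -0.005, 0], 0]
    - [[0, -0.02, 0], 0]
    - [[0, -0.045, 0], 0]
    - [[0, -0.08, 0], 0]
    - [[0, -0.115, 0], 0]
    - [[-0.03, -0.145, 0], 0]
    - [[-0.075, -0.15, 0], 0]
    - [[-0.125, -0.15, 0], 0]
    - [[-0.175, -0.15, 0], 0]
    - [[-0.225, -0.15, 0], 0]
    - [[-0.275, -0.15, 0], 0]
    - [[-0.3, -0.15, 0], 0]
    - [[-0.31, -0.15, 0], 0]
    - [[-0.31, -0.15, 0], 0]

```text
time_s: 34.38
tcp_pos: [0.5559, -0.2798, 0.2556]
eef_rot: [-90.0, -0.0, 82.5]
contact_force: [-0.6, -0.4, -0.8]
gripper_width: 0.0439
```

Run:
```python
from h import *
s=get_state();print(s['time_s'],s['tcp_pos'],s['contact_force'])
c=cap('scene','s12');t=cap('top','t12')
cv2.imwrite('pics/s12c.png',cv2.resize(c['pixels'][130:225,265:380],None,fx=6.5,fy=6,interpolation=cv2.INTER_CUBIC))
cv2.imwrite('pics/t12c.png',cv2.resize(t['pixels'][145:245,150:270],None,fx=6,fy=6,interpolation=cv2.INTER_CUBIC))
```

```text
34.375 [ 0.55593957 -0.27982211  0.25555668] [-0.5931533  -0.38296692 -0.76544467]
```

View pics/s12c.png

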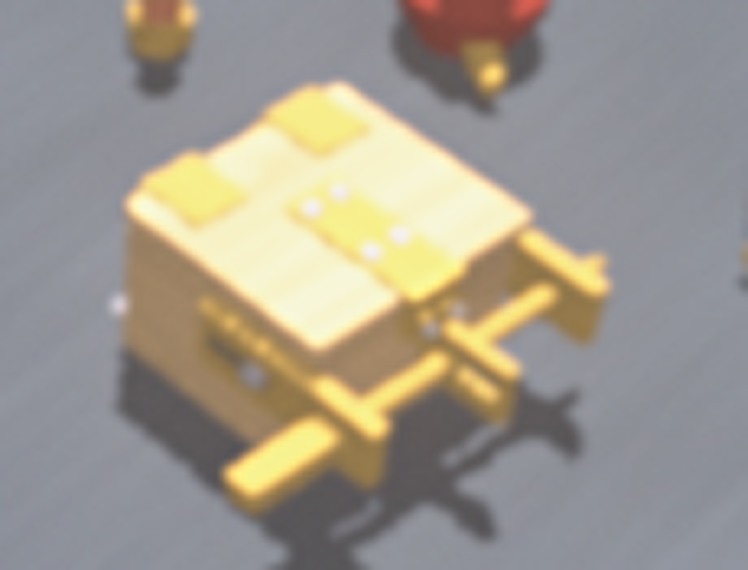

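View pics/t12c.png

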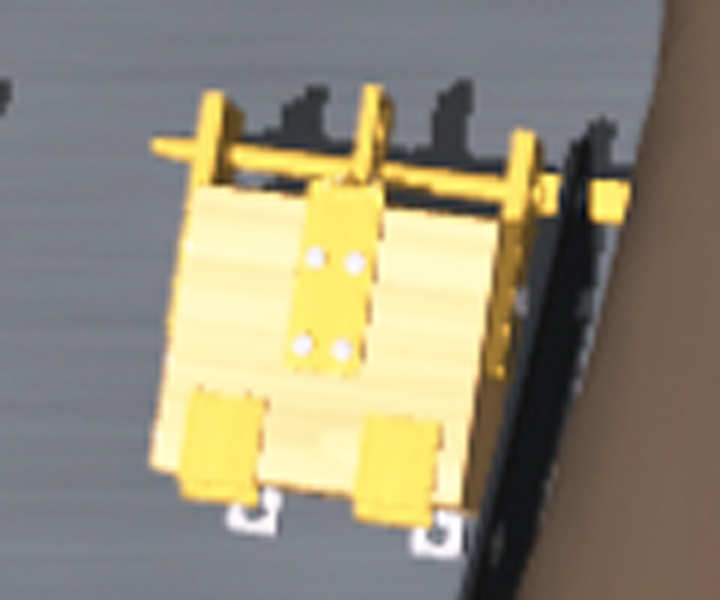

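Run:
```python
from h import *
C=np.array([.5305,.1339]);a=np.radians(-7.4);R=np.array([[np.cos(a),-np.sin(a)],[np.sin(a),np.cos(a)]])
for tag in('t12','s12'):
    W=pts(ld(tag));q=W.copy();q[...,:2]=(W[...,:2]-C)@R
    m=(abs(q[...,0]-.0785)<.012)&(abs(q[...,1])<.16)&(q[...,2]>.045)&(q[...,2]<.075)
    s=q[m];f=s[(s[:,1]>.072)];n=s[s[:,1]<-.07]
    print(tag,'far tip y',np.sort(f[:,1])[-4:].round(4),'z',np.median(f[:,2]),'tail',np.sort(n[:,1])[:4].round(4))
    cf=q[(q[...,0]>.085)&(q[...,0]<.1)&(abs(abs(q[...,1])-.064)<.01)&(q[...,2]>.07)]
    print('cheek top y near',np.percentile(cf[cf[:,1]<0,1],[2,98]).round(4),'far',np.percentile(cf[cf[:,1]>0,1],[2,98]).round(4))
    col=s[(s[:,1]<-.06)&(s[:,1]>-.09)]
    for b in np.arange(-.088,-.06,.002):
        k=(n[:,1]>b)&(n[:,1]<b+.002)
        if k.sum():print(round(b*1000),'z',n[k,2].max().round(4),'xspan',np.ptp(n[k,0]).round(4),k.sum())
    print('lid z',np.median(q[(abs(q[...,0])<.04)&(abs(q[...,1]+.04)<.015)][:,2]))
```

```text
t12 far tip y [0.0854 0.0856 0.0873 0.0876] z 0.06224656872308466 tail [-0.1078 -0.1078 -0.1072 -0.107 ]
cheek top y near [-0.0689 -0.061 ] far [0.0588 0.0671]
-80 z 0.0664 xspan 0.0094 4
-78 z 0.0691 xspan 0.0123 5
-76 z 0.0671 xspan 0.0171 8
-74 z 0.0663 xspan 0.0121 5
-72 z 0.0675 xspan 0.0139 7
lid z 0.09316742849779418
s12 far tip y [0.0864 0.0911 0.0912 0.0918] z 0.06120451960040271 tail [-0.1186 -0.1184 -0.1176 -0.1176]
cheek top y near [-0.0667 -0.0577] far [0.061  0.0715]
-88 z 0.0669 xspan 0.0158 6
-86 z 0.0654 xspan 0.0132 5
-84 z 0.0672 xspan 0.0086 7
-82 z 0.0651 xspan 0.0139 4
-80 z 0.0663 xspan 0.0148 8
-78 z 0.0668 xspan 0.0071 3
-76 z 0.0644 xspan 0.0093 6
-74 z 0.0651 xspan 0.0152 5
-72 z 0.0685 xspan 0.0148 9
lid z 0.09332803201187513
```

Run:
```python
from h import *
print(close_job())
```

```text
the job is handed in; nothing more can be done
None
```

I shut the lid first, then slid the larger brass rod through the near eye, the lid's eye and the far eye until it stopped. I let go, backed the arm clear, and handed the job in at about 34.5 s.

**Keeper position:** I measured its line at about x = 78.5 mm in the box frame, from the ends of the cheeks in both views. The rod met less than about 2 N sideways or along its axis all the way in.

**Rod home:** it stopped hard at about 9 N, well under the 30 N limit. That stop puts the collar at about y = -69 mm, against the near cheek at -68 mm.

**Last checks:**
- **Lid:** its top is at 93 mm, so it is shut flat.
- **Rod:** it runs through all three eyes. The nose stands out about 20.5–21.5 mm past the far cheek, against the nominal 22 mm, which is within pixel error.
- **Tail end:** the top view does not confirm it, because the arm hid it. The scene view agrees to about 1 mm.
- **Cameras:** the two views disagreed by about 2–3 mm in places, so I also relied on the force at the stop.
- **Loose things:** I never touched them, but I did not measure them again at the end.

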